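# Find the socket for the water filter's nut

## Task

Get the kitchen water filter ready for undoing its valve: first vent it by pulling the sprung red relief knob all the way up to its stop, holding it there for a moment and letting it go back down. Then try the three sockets on the brass hex nut until you find the one that slides fully down over it; stand the ones that do not fit back upright on the worktop. Finish still gripping the fitting socket, seated all the way down on the nut - do not let go of it - and leave the brass coupling and the white bowl beside the sockets where they are.

Things in the scene. Friction and masses are not known exactly. Their poses are not given: they have to be found in the camera images.
- filter: water filter unit, fixed: steel deck 110 mm (x) by 220 mm (y), top 60 mm above the worktop; origin under the deck's centre. On the deck, the hex nut is 50 mm to +y of the centre and the red relief knob 60 mm to -y. Beside it a blue canister, 88 mm wide and 150 mm high, has its axis 175 mm to +y of the centre
- nut (a point): brass hex nut, fixed on the filter's deck, does not turn: 36 mm over its flats, 16 mm high (top 2 mm bevelled), with a 16 mm wide stud standing 4 mm out of it. This point is the nut's centre at its base, on the deck, 60 mm above the worktop; z up. Two facing corners of the hexagon point along x, two flats face along y
- relief_grip (a point): the red round relief knob on the same deck, 30 mm in diameter and 22 mm high on a 14 mm stem; this point is the centre of the red head, at rest 105 mm above the worktop (head from 94 to 116 mm), and rises with it. Grip it from above and pull straight up
- relief (a joint): how far the relief knob is pulled up: 0 = down at rest, 0.025 m = up at its stop. A spring pulls it down with about 2 N at rest and 8 N at the stop; it goes back down by itself when let go
- socket_a: one of three steel sockets alike outside, standing mouth down: round shell 58 mm wide, 40 mm high, with a black tab on top (48 mm along x, 24 mm thick along y, 40 to 76 mm above the mouth; pinch it across y). Origin: centre of the mouth, z up. Inside, a hexagonal opening 24 mm deep, corners along x, two flats parallel to the tab's wide faces. 0.2 to 0.4 kg
- socket_b: second socket; outside and frame as socket_a. The three openings suit nuts of 28, 32 and 36 mm. Which socket has which is not marked or told, and they stand in any order: try them. Too small: it stays on top of the nut, mouth about 14 to 16 mm above the deck. The one that fits (2 mm slack over the flats) slides down until its mouth rests on the deck
- socket_c: third socket; outside and frame as socket_a, opening 28, 32 or 36 mm like the others, not marked. The fitting one enters when centred to about 1 mm and turned to within about 3 degrees of the nut's hexagon (which repeats every 60 degrees)
- coupling: bystander: brass pipe coupling, ring 36 mm wide and 22 mm high, origin under its centre; not part of the job
- dish: bystander: white bowl 110 mm wide, 40 mm high, origin under its centre; not part of the job

How it is judged:
By the outcome, as a careful person would: the job done as asked, in the order asked, and still so for the second after the job is handed in, while the arm keeps its last pose, push and grip.
It also fails if it takes over 72 s, if anything falls off the work surface, if the arm or the gripper's body presses on something with over 40 N, if the wrist force passes 120 N, or if a joint passes its speed limit or range.

## Robot

A 6-joint arm with a two-finger parallel gripper is mounted at the origin on the work surface. World frame = base frame: x ahead of the robot, y to its left, z up, the work surface at z = 0. Lengths are in m, angles in rad, forces in N, time in s.
With the tool pointing down it reaches from about 0.425 to 1.125 m from the base axis. Payload 14.9 kg.
Tool frame: the origin (TCP) lies at the very end of the fingers, on their centre line; the grasp point (between the pads) lies 19 mm behind it; z points along the fingers, y is the line along which they close (so a half turn about z gives the same grasp; the last joint's range is limited). The gripper opens to 91 mm and grips with 3 to 60 N. Pads are 32 mm wide; open, the fingers measure 118 mm over their backs; the gripper's body (76 mm by 178 mm) begins 60 mm behind the grasp point.
Start: joints at [1.071, 0.379, 1.734, -0, 1.028, -0.033], TCP at [0.315, 0.625, 0.214] pointing down, gripper open.
Joint ranges: [-2.77, 2.77], [-0.74, 2.19], [0, 2.66], [-1.06, 4.2], [0.31, 2.87], [-3.08, 3.08]. Speed limits (rad/s): [1.89, 1.89, 2.39, 3.14, 3.14, 3.14].

## Interface

Orientations are given as a unit quaternion [x, y, z, w].
In Python, from station import sensors, eyes, robot gives the robot as it stands.
- The arm moves only by the tool arm_command, never from a script. Its argument "plan" is a list of rows, each an object of numbers: "ax", "ay", "az": the turn, a rotation vector about the tool's x, y, z in rad; "x", "y", "z": the shift along the tool's x, y, z in units of 25 mm (1.0 is 25 mm); "fingers": the finger opening in mm, from 0 to 91.2. In form: [{"ax": .., "ay": .., "az": .., "x": .., "y": .., "z": .., "fingers": ..}, ...]. A call has 1 to 12 rows; each row shifts and turns the commanded pose from where the row before left it, along the tool's axes as they then stand; what a row does not reach is not made up. A row lasts 1/12 s, in which the tool goes at most 41.7 mm and 7.16 degrees, less where a joint would pass 70% of its speed; a pose out of reach is approached as far as the arm can. A call is refused whole if a number of a shift passes 1 or a number of a turn 0.125, either way. A call with a gripper value outside its range is refused whole. The fingers move at their own pace and stop on an object; "grip_force" is the grip in N (left out, the last holds). Time passes only in rows, so rows that do not move let the fingers close. It gives the time, the measured TCP pose, the force, the opening and the grip force at its end, in the units of the state.
- sensors.sense(): the state, without advancing time (a new reading comes with each control period).
- eyes.grab_frame(name): name is "scene" or "top" or "wrist"; returns a dict with "img" (420x560x3 uint8, red, green, blue), "intrinsics" (3x3 intrinsics, pixels), "extrinsics" (4x4, takes a point from world to camera coordinates). Camera axes: x right, y down, z forward; pixel columns grow to the right and rows downward; lengths in m; the calibration is good to about 2 mm. A picture is of the moment at which its call begins. There is no depth.
- robot.hand_in(): hands the job in; it is judged then, once.
The state is a dict: "clock": time; "q": joint angles; "qd": joint speeds; "effort": joint torques, N m; "position": TCP position; "orientation": TCP orientation; "force": force on the tool from outside, world axes, zero at the start; "ft_torque": the same for the moment, N m; "grip_width": opening from 0.0 (shut) to 1.0 (fully open); "grip_force": force on a finger pad.
Only numpy, scipy, OpenCV 4.12 (cv2) and the standard library are available. Lean on these libraries where they do the work, as an engineer would, in place of code of your own. Each camera call takes 0.05 s, during which the arm holds its last target. There are 200 camera calls.

## Working session

There is one attempt and no reset: what is moved stays moved. The work goes in short steps, Python scripts to look and compute and a tool call to move; the robot and the scene stay as the last step left them, time stands still between calls to the robot, and variables do not carry over. Pictures are saved under pics/ and viewed, at most 10 in all, crops included, and the job is handed in when it is done.

Besides the shell and the picture viewer there is one more tool, called after "Call:" as name(argument=value, ...) on one line, values as JSON. arm_command: Moves the arm, as the interface text tells. Its arguments: {"type":"object","properties":{"plan":{"type":"array"},"grip_force":{"type":"number"}},"required":["plan"]}

```bash
mkdir -p pics
cat > h.py <<'E'
import numpy as np, cv2
from station import sensors, eyes, robot
def grab(n, f):
    d=eyes.grab_frame(n); cv2.imwrite('pics/'+f,cv2.cvtColor(d['img'],cv2.COLOR_RGB2BGR))
    np.savez('pics/'+f+'.npz',img=d['img'],K=d['intrinsics'],E=d['extrinsics']); return d
def ray(d,u,v):
    K,E=np.array(d['intrinsics']),np.array(d['extrinsics']); R,t=E[:3,:3],E[:3,3]
    return -R.T@t, R.T@np.linalg.inv(K)@np.array([u,v,1.])
def onplane(d,u,v,z):
    c,r=ray(d,u,v); return c+r*(z-c[2])/r[2]
def tri(obs):
    A=np.zeros((3,3));b=np.zeros(3)
    for d,u,v in obs:
        c,r=ray(d,u,v); r=r/np.linalg.norm(r); P=np.eye(3)-np.outer(r,r); A+=P;b+=P@c
    return np.linalg.solve(A,b)
def proj(d,p):
    E=np.array(d['extrinsics']); q=np.array(d['intrinsics'])@(E[:3,:3]@np.array(p)+E[:3,3]); return q[:2]/q[2]
E
python3 - <<'E'
from h import *
a=grab('top','top0.png');b=grab('scene','scene0.png')
for d in(a,b): print(np.round(ray(d,280,210),3))
s=sensors.sense();print(s)
cv2.imwrite('pics/both0.png',cv2.resize(np.vstack([cv2.imread('pics/top0.png'),cv2.imread('pics/scene0.png')]),None,fx=.714,fy=.714))
E
```

```text
[[ 0.299 -0.004  1.259]
 [ 0.19   0.004 -0.982]]
[[ 1.224 -0.345  0.704]
 [-0.705  0.338 -0.623]]
{'clock': 0.1, 'q': array([ 1.07067697e+00,  3.79313047e-01,  1.73470427e+00, -2.34131865e-05,
        1.02851043e+00, -3.33080726e-02]), 'qd': array([ 8.98048593e-05, -2.12540433e-06, -2.39835978e-03, -6.04821232e-04,
       -1.14240947e-03,  8.88292935e-04]), 'effort': array([-2.81952816e-03, -7.65035892e+01, -4.35290265e+01,  6.51231897e-02,
        3.98146722e-02, -1.70700685e-05]), 'position': array([0.3148787 , 0.62479609, 0.21339294]), 'orientation': array([ 2.31286248e-01,  9.72885632e-01, -4.53658956e-04, -1.13558553e-04]), 'force': array([ 0.18313071, -0.64968038,  0.32078824]), 'ft_torque': array([-0.00832528, -0.04728162,  0.00268495]), 'grip_force': 0.0, 'grip_width': 1.0030620960000327}
```

View pics/top0.png

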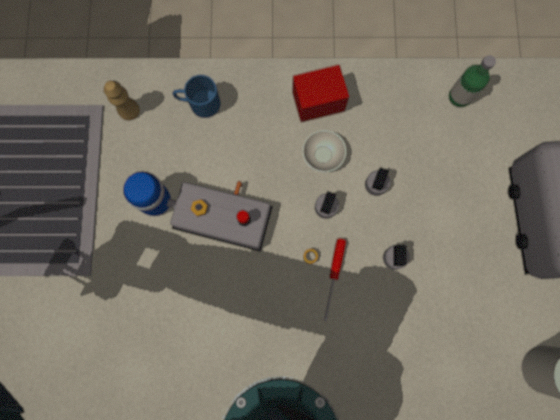

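View pics/scene0.png

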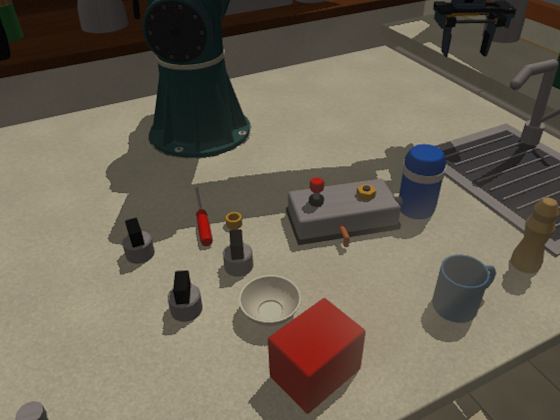

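The top view shows the knob at (243,217), the nut at (200,208) and the canister at (147,190). The sockets are at (326,204), (378,182) and (397,256), the bowl at (325,150), the coupling at (312,256) and a screwdriver at (338,260). In the scene view the knob is at (317,185), the nut at (367,190) and the tabs at (135,233), (237,243) and (182,287).

```bash
cat >> h.py <<'E'
def blobs(img,kind,box,amin=15):
    hsv=cv2.cvtColor(np.ascontiguousarray(img),cv2.COLOR_RGB2HSV);H,S,V=[hsv[...,i].astype(int) for i in range(3)]
    m={'red':((H<8)|(H>172))&(S>150)&(V>70),'brass':(H>12)&(H<28)&(S>130)&(V>70),'black':(V<38)}[kind]
    x0,y0,x1,y1=box; k=np.zeros(m.shape,np.uint8); k[y0:y1,x0:x1]=m[y0:y1,x0:x1]
    out=[]
    for c in cv2.findContours(k,cv2.RETR_EXTERNAL,cv2.CHAIN_APPROX_NONE)[0]:
        if cv2.contourArea(c)>=amin:
            (cx,cy),wh,an=cv2.minAreaRect(c); out.append((cx,cy,wh,an,cv2.contourArea(c),c))
    return out
E
python3 - <<'E'
from h import *
def ld(f):
    z=np.load('pics/'+f+'.npz');return dict(img=z['img'],intrinsics=z['K'],extrinsics=z['E'])
t,s=ld('top0.png'),ld('scene0.png')
print(t['intrinsics'][0,0])
def show(d,k,b):
    r=blobs(d['img'],k,b)
    for q in r: print(k,np.round(q[:2],1),np.round(q[2],1),round(q[3],1),q[4])
    return r
print('top');show(t,'red',(225,200,262,235));show(t,'brass',(180,195,215,225));show(t,'brass',(295,240,325,270));show(t,'black',(305,160,420,275))
print('scene');show(s,'red',(300,170,335,195));show(s,'brass',(345,175,390,205));show(s,'black',(115,210,260,310))
for n,a,b in(('knob',(243,217),(317,184)),('nut',(200,208),(367,190)),('s1',(326,204),(237,243)),('s2',(379,180),(182,287)),('s3',(398,256),(135,233))):
    print(n,tri([(t,*a),(s,*b)]).round(3))
a=cv2.imread('pics/top0.png')[150:280,120:420];cv2.imwrite('pics/c0.png',cv2.resize(a,None,fx=2.6,fy=2.6,interpolation=cv2.INTER_CUBIC))
E
```

```text
514.2570587547182
top
red [242.5 216.5] [11.3 11.3] 45.0 103.0
brass [199. 207.] [15.6 14.1] 45.0 168.0
brass [310. 256.] [12.7 14.1] 45.0 142.0
black [399.5 254.5] [11. 19.] 0.0 180.0
black [328.2 202.6] [ 8.2 19.3] 18.4 130.0
black [380.2 178.7] [ 9.2 20.5] 20.6 149.5
scene
red [316.5 184. ] [14. 13.] 90.0 145.0
brass [366.  191.5] [15. 18.] 90.0 155.0
black [181. 287.] [32. 16.] 90.0 440.0
black [236.2 244.2] [28.1 11.3] 86.4 278.0
black [134.4 232.2] [27.9 12.5] 74.1 303.0
knob [0.507 0.085 0.107]
nut [0.535 0.19  0.074]
s1 [ 0.546 -0.111  0.058]
s2 [ 0.605 -0.239  0.057]
s3 [ 0.422 -0.277  0.056]
```

View pics/c0.png

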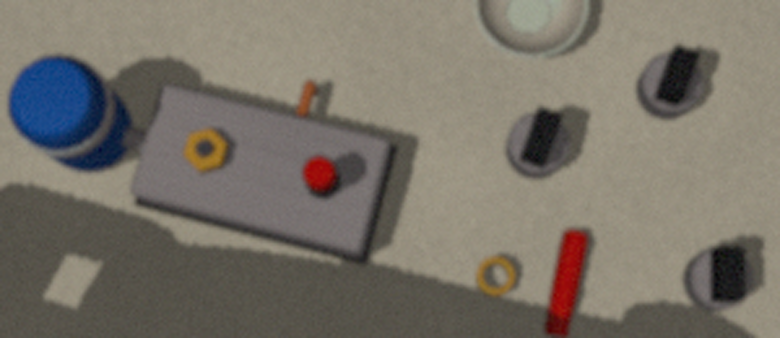

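The crop confirms the layout: deck and nut are turned about -15°, tabs s1 and s2 about -20°, s3 about 0°. Triangulated heights agree with the text, so I start moving.

```bash
cat >> h.py <<'E'
from scipy.spatial.transform import Rotation as Ro
def state():
    s=sensors.sense();R=Ro.from_quat(s['orientation']).as_matrix()
    return s,s['position'],R,np.degrees(np.arctan2(R[1,1],R[0,1]))
def go(x,y,z,yaw):
    "turn first (az), then shift in the turned frame; yaw = world angle of tool y, deg"
    s,p,R,w=state(); a=np.radians(yaw)
    yy=np.array([np.cos(a),np.sin(a),0]);zz=np.array([0,0,-1.]);T=np.column_stack([np.cross(yy,zz),yy,zz])
    d=Ro.from_matrix(R.T@T).as_rotvec()
    print('turn',d.round(4),'shift',(T.T@(np.array([x,y,z])-p)/.025).round(3),'| t',round(s['clock'],2),'pos',p.round(4),'yaw',round(w,2),'F',np.round(s['force'],1),'w',round(s['grip_width']*91.2,1),'gf',round(s['grip_force'],1))
E
python3 -c "
from h import *
go(.497,.10,.26,75)"
```

```text
turn [-9.00e-04 -1.00e-04 -2.05e-01] shift [-12.47  -18.391  -1.864] | t 0.1 pos [0.3149 0.6248 0.2134] yaw 63.25 F [ 0.2 -0.6  0.3] w 91.5 gf 0.0
```

Call:
arm_command(plan=[{"az":-0.1,"z":-0.8,"fingers":91},{"az":-0.105,"z":-0.8},{"x":-0.6,"y":-0.9},{"x":-0.6,"y":-0.9},{"x":-0.6,"y":-0.9},{"x":-0.6,"y":-0.9},{"x":-0.6,"y":-0.9},{"x":-0.6,"y":-0.9},{"x":-0.6,"y":-0.9},{"x":-0.6,"y":-0.9},{"x":-0.6,"y":-0.9},{"x":-0.6,"y":-0.9}])

```text
invalid input
```

Call:
arm_command(plan=[{"x":-0.65,"y":-0.95},{"x":-0.65,"y":-0.95},{"x":-0.65,"y":-0.95},{"x":-0.65,"y":-0.95},{"x":-0.65,"y":-0.95},{"x":-0.65,"y":-0.95},{"x":-0.65,"y":-0.95},{"x":-0.65,"y":-0.95},{"x":-0.65,"y":-0.95},{"x":-0.6,"y":-0.8},{"fingers":70},{}])

```text
invalid input
```

```bash
python3 -c "
from h import *
go(.497,.10,.26,75)
d=grab('wrist','w1.png');print(np.round(ray(d,280,210),3),d['intrinsics'][0,0])
for p in((.507,.085,.107),(.535,.19,.074)):print(proj(d,p))"
```

```text
turn [-9.00e-04 -1.00e-04 -2.05e-01] shift [-12.47  -18.391  -1.864] | t 0.1 pos [0.3149 0.6248 0.2134] yaw 63.25 F [ 0.2 -0.6  0.3] w 91.5 gf 0.0
[[ 0.244  0.662  0.385]
 [ 0.269 -0.138 -0.954]] 326.39350319890815
[-36.86444527 520.76832869]
[ 61.75678141 479.15720108]
```

View pics/w1.png

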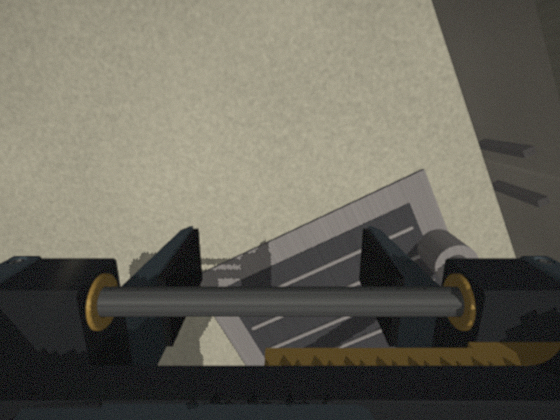

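The first attempt was refused because rows need every key. The wrist view shows the gripper's own fingers at about (190,240) and (370,240), with the sink behind them.

Call:
arm_command(plan=[{"ax":0,"ay":0,"az":-0.1,"x":0,"y":0,"z":-0.8,"fingers":91},{"ax":0,"ay":0,"az":-0.105,"x":0,"y":0,"z":-0.8,"fingers":91},{"ax":0,"ay":0,"az":0,"x":-0.6,"y":-0.9,"z":0,"fingers":91},{"ax":0,"ay":0,"az":0,"x":-0.6,"y":-0.9,"z":0,"fingers":91},{"ax":0,"ay":0,"az":0,"x":-0.6,"y":-0.9,"z":0,"fingers":91},{"ax":0,"ay":0,"az":0,"x":-0.6,"y":-0.9,"z":0,"fingers":91},{"ax":0,"ay":0,"az":0,"x":-0.6,"y":-0.9,"z":0,"fingers":91},{"ax":0,"ay":0,"az":0,"x":-0.6,"y":-0.9,"z":0,"fingers":91},{"ax":0,"ay":0,"az":0,"x":-0.6,"y":-0.9,"z":0,"fingers":91},{"ax":0,"ay":0,"az":0,"x":-0.6,"y":-0.9,"z":0,"fingers":91},{"ax":0,"ay":0,"az":0,"x":-0.6,"y":-0.9,"z":0,"fingers":91},{"ax":0,"ay":0,"az":0,"x":-0.6,"y":-0.9,"z":0,"fingers":91}])

```text
clock: 1.15
position: [0.4018, 0.3676, 0.2538]
orientation: [0.13, 0.991, -0.0, -0.0]
force: [-0.1, 0.6, 0.1]
grip_width: 0.996
grip_force: 0.0
```

Call:
arm_command(plan=[{"ax":0,"ay":0,"az":0,"x":-0.65,"y":-0.95,"z":0,"fingers":91},{"ax":0,"ay":0,"az":0,"x":-0.65,"y":-0.95,"z":0,"fingers":91},{"ax":0,"ay":0,"az":0,"x":-0.65,"y":-0.95,"z":0,"fingers":91},{"ax":0,"ay":0,"az":0,"x":-0.65,"y":-0.95,"z":0,"fingers":91},{"ax":0,"ay":0,"az":0,"x":-0.65,"y":-0.95,"z":0,"fingers":91},{"ax":0,"ay":0,"az":0,"x":-0.65,"y":-0.95,"z":0,"fingers":91},{"ax":0,"ay":0,"az":0,"x":-0.65,"y":-0.95,"z":0,"fingers":91},{"ax":0,"ay":0,"az":0,"x":-0.65,"y":-0.95,"z":0,"fingers":91},{"ax":0,"ay":0,"az":0,"x":-0.6,"y":-0.9,"z":0,"fingers":80},{"ax":0,"ay":0,"az":0,"x":-0.6,"y":-0.9,"z":0,"fingers":80},{"ax":0,"ay":0,"az":0,"x":0,"y":0,"z":0,"fingers":80},{"ax":0,"ay":0,"az":0,"x":0,"y":0,"z":0,"fingers":80}])

```text
clock: 2.15
position: [0.4955, 0.0997, 0.2538]
orientation: [0.132, 0.991, -0.0, -0.0]
force: [-0.3, 0.4, -0.1]
grip_width: 0.878
grip_force: 0.0
```

```bash
python3 -c "
from h import *
go(.497,.10,.26,75)
d=grab('wrist','w2.png');print(np.round(ray(d,280,210),3))
for p in((.507,.085,.107),(.535,.19,.074)):print(proj(d,p))
for k in('red','brass'):
  for b in blobs(d['img'],k,(0,0,560,420),60):print(k,np.round(b[:3][0:2],1),np.round(b[2],1),b[4])"
```

```text
turn [-0.0001 -0.0003 -0.0022] shift [-0.054  0.028 -0.248] | t 2.15 pos [0.4955 0.0997 0.2538] yaw 74.87 F [-0.3  0.4 -0.1] w 80.0 gf 0.0
[[ 0.418  0.122  0.425]
 [ 0.291 -0.08  -0.954]]
[268.24602161 204.79627572]
[366.76533583 195.92974552]
red [268.5 205. ] [30. 27.] 639.5
red [ 82.7 163.1] [81.2 21.4] 1496.5
brass [321.5 356. ] [ 16. 159.] 1474.0
brass [460.5 353. ] [ 22. 115.] 1164.0
brass [445.5 301.7] [54.5 13.1] 234.0
brass [120.4 301.1] [24.7 54.9] 516.5
brass [367.6 195.1] [36.2 32.1] 864.5
brass [131.1 156.7] [28.2 24.6] 528.5
```

View pics/w2.png

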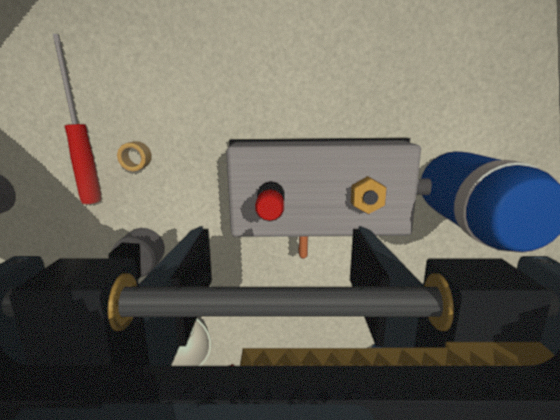

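The wrist view shows the knob at (268,205), the nut at (368,195) and the coupling at (133,157), all where the first fix projects. The deck edges are nearly level in the picture.

```bash
cat >> h.py <<'E'
def ld(f):
    z=np.load('pics/'+f+'.npz');return dict(img=z['img'],intrinsics=z['K'],extrinsics=z['E'])
def deckyaw(d):
    g=cv2.cvtColor(d['img'],cv2.COLOR_RGB2HSV)
    for v0,v1,z in((137,152,.06),(226,242,.06)):
        col=np.arange(245,400,3); G=cv2.GaussianBlur(cv2.cvtColor(d['img'],cv2.COLOR_RGB2GRAY),(3,3),0).astype(float)
        print([int(x) for x in G[v0:v1,330]])
E
python3 -c "
from h import *
d=ld('w2.png');t=ld('top0.png');s=ld('scene0.png')
print('knob',tri([(d,268.5,205),(t,242.5,216.5),(s,316.5,184)]),onplane(d,268.5,205,.107),onplane(t,242.5,216.5,.114))
print('nut',tri([(d,367.6,195.1),(t,199,207),(s,366,191.5)]),onplane(d,367.6,195.1,.072))
b=[b for b in blobs(d['img'],'brass',(340,160,400,230),60)][0]
print(cv2.approxPolyDP(b[5],3,True)[:,0].tolist())
img=d['img'].astype(int);sat=img[...,0]-img[...,2]
for u in(250,330,400):print(u,[int(x) for x in sat[136:152,u]],[int(x) for x in sat[226:242,u]])
go(.507,.085,.088,74.9)
"
```

```text
knob [0.50712096 0.08487431 0.10739166] [0.50727614 0.08519079 0.107     ] [0.50663395 0.08548081 0.114     ]
nut [0.53592396 0.1908598  0.07067139] [0.53496031 0.19147247 0.072     ]
[[367, 177], [352, 186], [351, 196], [355, 206], [369, 212], [384, 203], [385, 188]]
250 [27, 27, 23, 11, 2, 3, 3, 3, 5, 7, 10, 10, 11, 8, 11, 11] [13, 11, 9, 4, 6, 5, 7, 5, 4, 7, 12, 23, 27, 30, 26, 30]
330 [26, 21, 10, 4, 4, 0, 3, 5, 6, 8, 9, 12, 10, 11, 10, 13] [10, 9, 8, 11, 11, 12, 9, 9, 10, 11, 19, 30, 28, 28, 28, 28]
400 [25, 19, 7, -1, 3, 9, 4, 8, 4, 9, 9, 10, 11, 12, 15, 10] [10, 10, 8, 9, 16, 8, 11, 10, 8, 8, 13, 15, 17, 18, 16, 16]
turn [-0.     -0.0003  0.0006] shift [-0.613 -0.474  6.632] | t 2.2 pos [0.4953 0.1004 0.2538] yaw 74.93 F [ 0.  -0.7 -0.1] w 80.3 gf 0.0
```

Call:
arm_command(plan=[{"ax":0,"ay":0,"az":0,"x":-0.3,"y":-0.23,"z":0.5,"fingers":70},{"ax":0,"ay":0,"az":0,"x":-0.31,"y":-0.24,"z":0.8,"fingers":70},{"ax":0,"ay":0,"az":0,"x":0,"y":0,"z":0.9,"fingers":70},{"ax":0,"ay":0,"az":0,"x":0,"y":0,"z":0.9,"fingers":70},{"ax":0,"ay":0,"az":0,"x":0,"y":0,"z":0.9,"fingers":60},{"ax":0,"ay":0,"az":0,"x":0,"y":0,"z":0.9,"fingers":60},{"ax":0,"ay":0,"az":0,"x":0,"y":0,"z":0.8,"fingers":60},{"ax":0,"ay":0,"az":0,"x":0,"y":0,"z":0.6,"fingers":60},{"ax":0,"ay":0,"az":0,"x":0,"y":0,"z":0.35,"fingers":60},{"ax":0,"ay":0,"az":0,"x":0,"y":0,"z":0,"fingers":60}])

```text
clock: 3.03
position: [0.5057, 0.0855, 0.0854]
orientation: [0.13, 0.992, -0.0, -0.002]
force: [0.1, 0.6, 0.6]
grip_width: 0.659
grip_force: 0.0
```

Call:
arm_command(plan=[{"ax":0,"ay":0,"az":0,"x":0,"y":0,"z":0,"fingers":20},{"ax":0,"ay":0,"az":0,"x":0,"y":0,"z":0,"fingers":20},{"ax":0,"ay":0,"az":0,"x":0,"y":0,"z":0,"fingers":20},{"ax":0,"ay":0,"az":0,"x":0,"y":0,"z":0,"fingers":20},{"ax":0,"ay":0,"az":0,"x":0,"y":0,"z":0,"fingers":20},{"ax":0,"ay":0,"az":0,"x":0,"y":0,"z":0,"fingers":20},{"ax":0,"ay":0,"az":0,"x":0,"y":0,"z":0,"fingers":20},{"ax":0,"ay":0,"az":0,"x":0,"y":0,"z":0,"fingers":20}], grip_force=40)

```text
clock: 3.7
position: [0.5074, 0.0849, 0.0883]
orientation: [0.13, 0.991, -0.0, 0.0]
force: [-1.2, -5.1, 7.0]
grip_width: 0.316
grip_force: 40.0
```

```bash
python3 -c "
from h import *
go(.507,.085,.113,74.9)"
```

```text
turn [-0.0004  0.0007  0.002 ] shift [ 0.015  0.    -0.989] | t 3.7 pos [0.5074 0.0849 0.0883] yaw 75.02 F [-1.2 -5.1  7. ] w 28.8 gf 40.0
```

Call:
arm_command(plan=[{"ax":0,"ay":0,"az":0,"x":0,"y":0,"z":-0.15,"fingers":20},{"ax":0,"ay":0,"az":0,"x":0,"y":0,"z":-0.15,"fingers":20},{"ax":0,"ay":0,"az":0,"x":0,"y":0,"z":-0.15,"fingers":20},{"ax":0,"ay":0,"az":0,"x":0,"y":0,"z":-0.15,"fingers":20},{"ax":0,"ay":0,"az":0,"x":0,"y":0,"z":-0.15,"fingers":20},{"ax":0,"ay":0,"az":0,"x":0,"y":0,"z":-0.1,"fingers":20},{"ax":0,"ay":0,"az":0,"x":0,"y":0,"z":-0.05,"fingers":20},{"ax":0,"ay":0,"az":0,"x":0,"y":0,"z":0,"fingers":20},{"ax":0,"ay":0,"az":0,"x":0,"y":0,"z":0,"fingers":20}])

```text
clock: 4.45
position: [0.5073, 0.0849, 0.1103]
orientation: [0.13, 0.991, -0.0, 0.0]
force: [3.0, -4.6, -8.2]
grip_width: 0.311
grip_force: 40.0
```

Call:
arm_command(plan=[{"ax":0,"ay":0,"az":0,"x":0,"y":0,"z":-0.04,"fingers":20},{"ax":0,"ay":0,"az":0,"x":0,"y":0,"z":0,"fingers":20},{"ax":0,"ay":0,"az":0,"x":0,"y":0,"z":0,"fingers":20}])

```text
clock: 4.7
position: [0.5073, 0.0849, 0.1112]
orientation: [0.13, 0.991, -0.0, 0.0]
force: [3.9, -4.6, -7.1]
grip_width: 0.317
grip_force: 40.0
```

Call:
arm_command(plan=[{"ax":0,"ay":0,"az":0,"x":0,"y":0,"z":-0.08,"fingers":20},{"ax":0,"ay":0,"az":0,"x":0,"y":0,"z":0,"fingers":20},{"ax":0,"ay":0,"az":0,"x":0,"y":0,"z":0,"fingers":20}])

```text
clock: 4.95
position: [0.5072, 0.0849, 0.1132]
orientation: [0.13, 0.991, -0.0, 0.0]
force: [5.0, -4.2, -9.2]
grip_width: 0.313
grip_force: 40.0
```

Call:
arm_command(plan=[{"ax":0,"ay":0,"az":0,"x":0,"y":0,"z":-0.06,"fingers":20},{"ax":0,"ay":0,"az":0,"x":0,"y":0,"z":0,"fingers":20},{"ax":0,"ay":0,"az":0,"x":0,"y":0,"z":0,"fingers":20}])

```text
clock: 5.2
position: [0.5071, 0.0849, 0.1138]
orientation: [0.13, 0.991, -0.0, 0.0]
force: [9.8, -3.7, -26.4]
grip_width: 0.315
grip_force: 40.0
```

The force jump to 26 N shows the stop. I hold there, then let go.

Call:
arm_command(plan=[{"ax":0,"ay":0,"az":0,"x":0,"y":0,"z":0,"fingers":20},{"ax":0,"ay":0,"az":0,"x":0,"y":0,"z":0,"fingers":20},{"ax":0,"ay":0,"az":0,"x":0,"y":0,"z":0,"fingers":20},{"ax":0,"ay":0,"az":0,"x":0,"y":0,"z":0,"fingers":20},{"ax":0,"ay":0,"az":0,"x":0,"y":0,"z":0,"fingers":20},{"ax":0,"ay":0,"az":0,"x":0,"y":0,"z":0,"fingers":20},{"ax":0,"ay":0,"az":0,"x":0,"y":0,"z":0,"fingers":20},{"ax":0,"ay":0,"az":0,"x":0,"y":0,"z":0,"fingers":20},{"ax":0,"ay":0,"az":0,"x":0,"y":0,"z":0,"fingers":20},{"ax":0,"ay":0,"az":0,"x":0,"y":0,"z":0,"fingers":20},{"ax":0,"ay":0,"az":0,"x":0,"y":0,"z":0,"fingers":20},{"ax":0,"ay":0,"az":0,"x":0,"y":0,"z":0,"fingers":20}])

```text
clock: 6.2
position: [0.5071, 0.0849, 0.1138]
orientation: [0.13, 0.991, -0.0, 0.0]
force: [11.0, -2.8, -26.1]
grip_width: 0.318
grip_force: 40.0
```

Call:
arm_command(plan=[{"ax":0,"ay":0,"az":0,"x":0,"y":0,"z":0,"fingers":80},{"ax":0,"ay":0,"az":0,"x":0,"y":0,"z":0,"fingers":80},{"ax":0,"ay":0,"az":0,"x":0,"y":0,"z":0,"fingers":80},{"ax":0,"ay":0,"az":0,"x":0,"y":0,"z":0,"fingers":80},{"ax":0,"ay":0,"az":0,"x":0,"y":0,"z":-0.8,"fingers":80},{"ax":0,"ay":0,"az":0,"x":0,"y":0,"z":-0.9,"fingers":80},{"ax":0,"ay":0,"az":0,"x":0,"y":0,"z":-0.9,"fingers":80},{"ax":0,"ay":0,"az":0,"x":0,"y":0,"z":-0.9,"fingers":80},{"ax":0,"ay":0,"az":0,"x":0,"y":0,"z":-0.9,"fingers":80},{"ax":0,"ay":0,"az":0,"x":0,"y":0,"z":-0.4,"fingers":80}])

```text
clock: 7.03
position: [0.5081, 0.0855, 0.2376]
orientation: [0.13, 0.991, 0.0, 0.002]
force: [0.3, 0.3, 0.6]
grip_width: 0.876
grip_force: 0.0
```

```bash
python3 -c "
from h import *
go(.56,-.12,.24,71)
d=grab('scene','s2.png')
for k,b in(('red',(300,160,335,195)),('black',(115,210,260,310))):
  for q in blobs(d['img'],k,b):print(k,np.round(q[:2],1),np.round(q[2],1))"
```

```text
turn [0.0015 0.0032 0.0699] shift [-4.637 -7.095 -0.094] | t 7.03 pos [0.5081 0.0855 0.2376] yaw 75.0 F [0.3 0.3 0.6] w 79.9 gf 0.0
red [315.9 183.3] [12.1 13.9]
black [181.5 287. ] [32. 17.]
black [236.2 244.7] [28.1 11.3]
black [134.5 232.2] [27.9 12.6]
```

The knob is back down at (316,183). Now to socket 1.

Call:
arm_command(plan=[{"ax":0,"ay":0,"az":0.07,"x":-0.45,"y":-0.6,"z":0,"fingers":60},{"ax":0,"ay":0,"az":0,"x":-0.45,"y":-0.75,"z":0,"fingers":60},{"ax":0,"ay":0,"az":0,"x":-0.45,"y":-0.75,"z":0,"fingers":60},{"ax":0,"ay":0,"az":0,"x":-0.45,"y":-0.75,"z":0,"fingers":60},{"ax":0,"ay":0,"az":0,"x":-0.45,"y":-0.75,"z":0,"fingers":60},{"ax":0,"ay":0,"az":0,"x":-0.45,"y":-0.75,"z":0,"fingers":60},{"ax":0,"ay":0,"az":0,"x":-0.45,"y":-0.75,"z":0,"fingers":60},{"ax":0,"ay":0,"az":0,"x":-0.45,"y":-0.75,"z":0,"fingers":60},{"ax":0,"ay":0,"az":0,"x":-0.3,"y":-0.75,"z":0,"fingers":60},{"ax":0,"ay":0,"az":0,"x":0,"y":-0.5,"z":0,"fingers":60},{"ax":0,"ay":0,"az":0,"x":0,"y":0,"z":0,"fingers":60}])

```text
clock: 8.0
position: [0.5417, -0.1153, 0.2335]
orientation: [0.166, 0.986, -0.0, -0.001]
force: [0.7, 0.4, -0.5]
grip_width: 0.659
grip_force: 0.0
```

```bash
python3 -c "
from h import *
go(.546,-.111,.24,71)
d=grab('wrist','w3.png')
for p in((.546,-.111,.06),):print(proj(d,p))
for q in blobs(d['img'],'black',(0,0,560,420),60):
  print(np.round(q[:2],1),np.round(q[2],1),q[3],q[4])"
```

```text
turn [-0.0003 -0.0015 -0.0018] shift [-0.107  0.218 -0.258] | t 8.0 pos [ 0.5417 -0.1153  0.2335] yaw 70.89 F [ 0.7  0.4 -0.5] w 60.1 gf 0.0
[284.29991211 187.17745692]
[353.5 331.5] [29. 17.] 90.0 320.5
[444. 303.] [ 86. 122.] 90.0 3138.0
[279.5 339. ] [559. 160.] 0.0 36324.5
[ 21.2 278. ] [36.9 54.1] 74.64986419677734 1039.5
[350.  258.5] [57. 32.] 90.0 1084.5
[209. 258.] [56. 36.] 90.0 1104.0
[283.6 191. ] [20.7 46.5] 1.9091525077819824 873.5
[ 91.5 127. ] [53.9 36.5] 65.224853515625 1485.0
[454.2  92.1] [30.3 20. ] 67.83365631103516 310.0
[393.   93.5] [103.  10.] 90.0 330.0
```

View pics/w3.png

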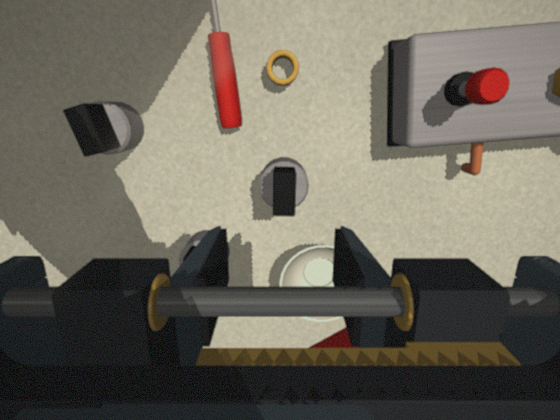

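Socket 1's tab is at (284,191), nearly upright in the picture. The bowl at (320,282) and the screwdriver at (228,80) are clear of it. Next I measure the tab's edges.

```bash
cat >> h.py <<'E'
def tabfit(d,u0,v0,z=.076,show=True):
    "tab sides/far end near (u0,v0): returns yaw of long axis, centre"
    g=cv2.cvtColor(d['img'],cv2.COLOR_RGB2GRAY); b=[q for q in blobs(d['img'],'black',(u0-60,v0-50,u0+60,v0+50),200)]
    b=min(b,key=lambda q:abs(q[0]-u0)+abs(q[1]-v0)); m=np.zeros(g.shape,np.uint8); cv2.drawContours(m,[b[5]],-1,1,-1)
    bot=np.where(m.any(1))[0].max(); top=np.where(m.any(1))[0].min()
    L,R=[],[]
    for v in range(bot-24,bot-5):
        c=np.where(m[v])[0]; L.append(onplane(d,c.min()-.5,v,z)); R.append(onplane(d,c.max()+.5,v,z))
    L,R=np.array(L),np.array(R)
    ang=lambda P:np.degrees(np.arctan(np.polyfit(P[:,0],P[:,1],1)[0]))
    w=np.linalg.norm(L.mean(0)-R.mean(0)); yaw=(ang(L)+ang(R))/2
    cs=np.where(m[bot-2])[0]; E=onplane(d,cs.mean(),bot+.5,z); a=np.radians(yaw)
    print('rows',top,bot,'yawL,R',round(ang(L),2),round(ang(R),2),'w',round(w,4),'end',E.round(4),'mid',((L+R)/2).mean(0).round(4),'centre',(E-.024*np.array([np.cos(a),np.sin(a),0])).round(4))
E
python3 - <<'E'
from h import *
d=ld('w3.png');tabfit(d,284,191)
t=ld('top0.png')
print([int(x) for x in cv2.cvtColor(d['img'],cv2.COLOR_RGB2GRAY)[155:225,284]])
hsv=cv2.cvtColor(d['img'],cv2.COLOR_RGB2HSV)
print([int(x) for x in hsv[185,245:325,1]])
print([int(x) for x in hsv[185,245:325,2]])
E
```

```text
rows 168 214 yawL,R -20.12 -19.33 w 0.0211 end [ 0.5702 -0.1204  0.076 ] mid [ 0.5541 -0.1149  0.076 ] centre [ 0.5476 -0.1123  0.076 ]
[185, 168, 120, 86, 83, 90, 112, 140, 146, 148, 138, 106, 54, 21, 7, 30, 26, 22, 41, 44, 32, 33, 37, 35, 32, 35, 25, 37, 31, 34, 34, 36, 36, 32, 33, 28, 36, 31, 35, 37, 31, 36, 24, 40, 32, 32, 37, 38, 27, 38, 31, 26, 30, 32, 31, 36, 37, 36, 30, 39, 82, 144, 183, 194, 189, 185, 186, 185, 183, 187]
[41, 38, 41, 35, 40, 40, 37, 37, 34, 38, 35, 38, 40, 35, 23, 19, 22, 13, 17, 20, 6, 14, 20, 20, 9, 6, 19, 23, 12, 23, 19, 19, 13, 7, 13, 12, 29, 22, 13, 28, 65, 42, 21, 47, 34, 8, 13, 15, 0, 7, 17, 15, 19, 17, 23, 16, 19, 18, 21, 20, 19, 13, 24, 29, 37, 40, 42, 39, 40, 39, 38, 39, 40, 38, 36, 38, 40, 37, 38, 39]
[191, 189, 191, 195, 198, 191, 158, 123, 114, 115, 115, 113, 115, 115, 113, 118, 115, 101, 88, 90, 87, 88, 90, 91, 87, 85, 93, 77, 42, 33, 41, 40, 39, 38, 39, 42, 35, 35, 38, 37, 43, 36, 36, 38, 37, 31, 38, 34, 34, 38, 73, 123, 145, 149, 146, 144, 147, 144, 144, 151, 148, 135, 128, 143, 171, 184, 190, 189, 191, 192, 189, 191, 190, 189, 184, 183, 184, 181, 183, 183]
```

```bash
sed -i "s/'black':(V<38)/'black':(V<38),'tab':(V<64)/; s/blobs(d\['img'\],'black',(u0/blobs(d['img'],'tab',(u0/" h.py
python3 - <<'E'
from h import *
tabfit(ld('w3.png'),284,191)
go(.5470,-.1122,.047,70.3)
E
```

```text
rows 167 214 yawL,R -20.1 -20.07 w 0.023 end [ 0.57   -0.1209  0.076 ] mid [ 0.5541 -0.1149  0.076 ] centre [ 0.5475 -0.1127  0.076 ]
turn [-0.0001 -0.0013  0.0105] shift [-0.165  0.147  7.471] | t 8.05 pos [ 0.5419 -0.1143  0.2338] yaw 70.9 F [-0.2 -0.7  0.5] w 60.1 gf 0.0
```

Call:
arm_command(plan=[{"ax":0,"ay":0,"az":0.017,"x":-0.18,"y":0.14,"z":0.5,"fingers":60},{"ax":0,"ay":0,"az":0,"x":0,"y":0,"z":0.9,"fingers":60},{"ax":0,"ay":0,"az":0,"x":0,"y":0,"z":1,"fingers":60},{"ax":0,"ay":0,"az":0,"x":0,"y":0,"z":1,"fingers":60},{"ax":0,"ay":0,"az":0,"x":0,"y":0,"z":1,"fingers":60},{"ax":0,"ay":0,"az":0,"x":0,"y":0,"z":1,"fingers":60},{"ax":0,"ay":0,"az":0,"x":0,"y":0,"z":0.9,"fingers":60},{"ax":0,"ay":0,"az":0,"x":0,"y":0,"z":0.7,"fingers":60},{"ax":0,"ay":0,"az":0,"x":0,"y":0,"z":0.4,"fingers":60},{"ax":0,"ay":0,"az":0,"x":0,"y":0,"z":0,"fingers":60}])

```text
clock: 8.88
position: [0.5467, -0.1107, 0.0472]
orientation: [0.173, 0.985, 0.0, -0.002]
force: [-0.3, -0.0, 0.3]
grip_width: 0.659
grip_force: 0.0
```

Call:
arm_command(plan=[{"ax":0,"ay":0,"az":0,"x":0,"y":0,"z":0,"fingers":15},{"ax":0,"ay":0,"az":0,"x":0,"y":0,"z":0,"fingers":15},{"ax":0,"ay":0,"az":0,"x":0,"y":0,"z":0,"fingers":15},{"ax":0,"ay":0,"az":0,"x":0,"y":0,"z":0,"fingers":15},{"ax":0,"ay":0,"az":0,"x":0,"y":0,"z":0,"fingers":15},{"ax":0,"ay":0,"az":0,"x":0,"y":0,"z":0,"fingers":15},{"ax":0,"ay":0,"az":0,"x":0,"y":0,"z":0,"fingers":15}], grip_force=45)

```text
clock: 9.47
position: [0.5483, -0.1122, 0.05]
orientation: [0.174, 0.985, -0.0, 0.0]
force: [-1.0, -1.7, 3.2]
grip_width: 0.261
grip_force: 44.9
```

Run:
```python
from h import *
go(.5470,-.1122,.047,69.9)
d=ld('w2.png')
# nut hexagon refinement: gold mask, looser
img=d['img'].astype(int); m=((img[...,0]-img[...,2]>55)).astype(np.uint8); m[:160]=0;m[225:]=0;m[:,:335]=0;m[:,400:]=0
c=max(cv2.findContours(m,cv2.RETR_EXTERNAL,cv2.CHAIN_APPROX_NONE)[0],key=cv2.contourArea)
print(cv2.contourArea(c),cv2.approxPolyDP(c,2.5,True)[:,0].tolist(),cv2.minEnclosingCircle(c))
cv2.imwrite('pics/nut.png',cv2.cvtColor(cv2.resize(d['img'][160:225,330:400],None,fx=8,fy=8,interpolation=cv2.INTER_CUBIC),cv2.COLOR_RGB2BGR))
```

```text
turn [-0.      0.0006  0.0019] shift [ 0.047 -0.018  0.12 ] | t 9.47 pos [ 0.5483 -0.1122  0.05  ] yaw 70.01 F [-1.  -1.7  3.2] w 23.8 gf 44.9
855.0 [[366, 178], [353, 188], [353, 204], [369, 213], [384, 205], [385, 187]] ((369.0, 195.5), 18.117769241333008)
```

View pics/nut.png

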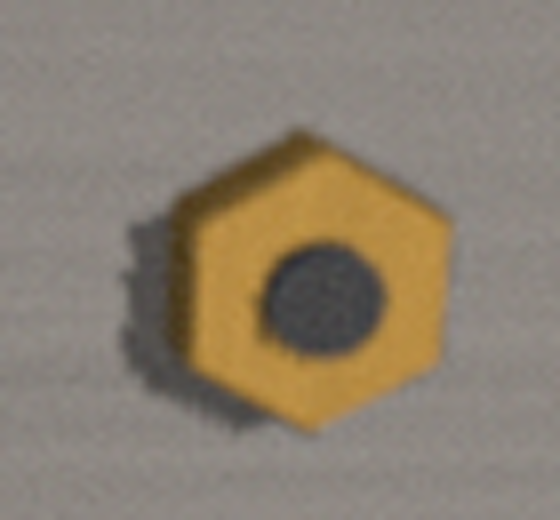

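The crop shows the nut's top hexagon with corners at about (325,150), (455,220), (440,360), (315,432), (185,360) and (200,225) in crop pixels, and the stud at (324,298).

Run:
```python
from h import *
d=ld('w2.png')
C=np.array([(325,150),(455,220),(440,360),(315,432),(185,360),(200,225)],float)
P=np.array([onplane(d,(u+.5)/8-.5+330,(v+.5)/8-.5+160,.076) for u,v in C]);c=P.mean(0)
print('nut',c.round(4),'stud',onplane(d,324.5/8-.5+330,298.5/8-.5+160,.08).round(4))
a=np.degrees(np.arctan2(*(P-c)[:,1::-1].T));print(a.round(1),'yaw',(((a+45)%60)-45).round(1))
for v0,v1 in((100,0),):pass
img=d['img'].astype(float);s=cv2.GaussianBlur(img[...,0]-img[...,2],(5,5),0)
for lo,hi,sg,z in((225,245,1,.06),):
    pts=[]
    for u in list(range(250,292,2))+list(range(316,350,2)):
        col=s[lo:hi,u]; i=np.where((col[:-1]<17)&(col[1:]>=17))[0]
        if len(i): k=i[-1] if False else i[0]; pts.append(onplane(d,u,lo+k+(17-col[k])/(col[k+1]-col[k]),.06))
    p=np.array(pts); f=np.polyfit(p[:,1],p[:,0],1); r=p[:,0]-np.polyval(f,p[:,1]); g=abs(r)<.001
    f=np.polyfit(p[g,1],p[g,0],1); print('deck yaw',np.degrees(np.arctan(-f[0])),g.sum(),len(g))
a=np.radians(75);tx=np.array([-np.sin(a),np.cos(a),0]);ty=np.array([np.cos(a),np.sin(a),0])
T=c-.0006*tx+.0007*ty;print('target',T.round(4));go(T[0],T[1],.15,75)
```

```text
nut [0.5353 0.1926 0.076 ] stud [0.5349 0.1921 0.08  ]
[ 167.3  104.9   45.6  -12.7  -76.7 -134.2] yaw [-12.7 -15.1 -14.4 -12.7 -16.7 -14.2]
deck yaw -14.558706994897104 36 37
target [0.5361 0.1931 0.076 ]
turn [-0.0001  0.0006 -0.0871] shift [ 3.63  11.669 -4.   ] | t 9.47 pos [ 0.5483 -0.1122  0.05  ] yaw 70.01 F [-1.  -1.7  3.2] w 23.8 gf 44.9
```

Call:
arm_command(plan=[{"ax":0,"ay":0,"az":0,"x":0,"y":0,"z":-0.4,"fingers":15},{"ax":0,"ay":0,"az":0,"x":0,"y":0,"z":-0.9,"fingers":15},{"ax":0,"ay":0,"az":0,"x":0,"y":0,"z":-1,"fingers":15},{"ax":0,"ay":0,"az":0,"x":0,"y":0,"z":-1,"fingers":15},{"ax":0,"ay":0,"az":-0.03,"x":0,"y":0,"z":-1,"fingers":15},{"ax":0,"ay":0,"az":-0.065,"x":0,"y":0,"z":-1,"fingers":15},{"ax":0,"ay":0,"az":0,"x":0.15,"y":0.5,"z":-0.4,"fingers":15},{"ax":0,"ay":0,"az":0,"x":0.28,"y":0.9,"z":0,"fingers":15},{"ax":0,"ay":0,"az":0,"x":0.28,"y":0.9,"z":0,"fingers":15},{"ax":0,"ay":0,"az":0,"x":0.28,"y":0.9,"z":0,"fingers":15},{"ax":0,"ay":0,"az":0,"x":0.28,"y":0.9,"z":0,"fingers":15},{"ax":0,"ay":0,"az":0,"x":0.28,"y":0.9,"z":0,"fingers":15}])

```text
clock: 10.47
position: [0.541, 0.0204, 0.1919]
orientation: [0.127, 0.992, 0.0, -0.0]
force: [-0.0, 0.3, -5.4]
grip_width: 0.26
grip_force: 44.9
```

Call:
arm_command(plan=[{"ax":0,"ay":0,"az":0,"x":0.28,"y":0.9,"z":0,"fingers":15},{"ax":0,"ay":0,"az":0,"x":0.28,"y":0.9,"z":0,"fingers":15},{"ax":0,"ay":0,"az":0,"x":0.28,"y":0.9,"z":0,"fingers":15},{"ax":0,"ay":0,"az":0,"x":0.28,"y":0.9,"z":0,"fingers":15},{"ax":0,"ay":0,"az":0,"x":0.28,"y":0.9,"z":0,"fingers":15},{"ax":0,"ay":0,"az":0,"x":0.28,"y":0.9,"z":0,"fingers":15},{"ax":0,"ay":0,"az":0,"x":0.2,"y":0.7,"z":0,"fingers":15},{"ax":0,"ay":0,"az":0,"x":0.1,"y":0.4,"z":0,"fingers":15},{"ax":0,"ay":0,"az":0,"x":0,"y":0,"z":0.6,"fingers":15},{"ax":0,"ay":0,"az":0,"x":0,"y":0,"z":0.6,"fingers":15},{"ax":0,"ay":0,"az":0,"x":0,"y":0,"z":0,"fingers":15},{"ax":0,"ay":0,"az":0,"x":0,"y":0,"z":0,"fingers":15}])

```text
clock: 11.47
position: [0.534, 0.1882, 0.1616]
orientation: [0.127, 0.992, -0.0, -0.001]
force: [0.1, -0.1, -3.4]
grip_width: 0.264
grip_force: 44.9
```

Run:
```python
from h import *
go(.5357,.1916,.13,75.45)
d=grab('wrist','w4.png')
a=grab('scene','s4.png')
p=proj(d,(.5355,.192,.07)).astype(int);q=proj(a,(.5355,.192,.09)).astype(int);print(p,q)
c=lambda i,p:cv2.resize(i[p[1]-60:p[1]+60,p[0]-60:p[0]+60],None,fx=3,fy=3,interpolation=cv2.INTER_CUBIC)
cv2.imwrite('pics/c4.png',cv2.cvtColor(np.hstack([c(d['img'],p),c(a['img'],q)]),cv2.COLOR_RGB2BGR))
```

```text
turn [-0.0011 -0.0019 -0.0006] shift [-0.031  0.147  1.264] | t 11.47 pos [0.534  0.1882 0.1616] yaw 75.42 F [ 0.1 -0.1 -3.4] w 24.1 gf 44.9
[283 207] [368 183]
```

View pics/c4.png

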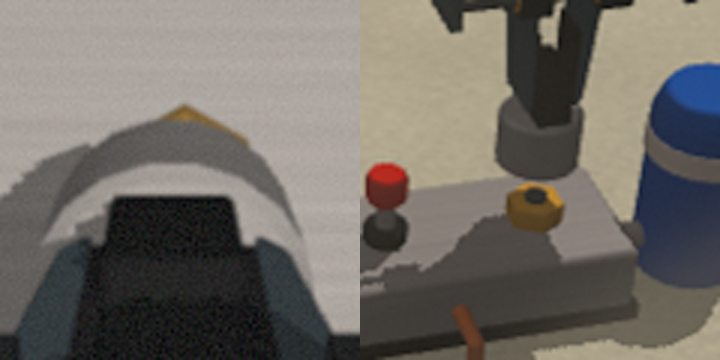

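Left crop: a nut corner peeks out at (184,105), about 4 mm to +y of the socket's centre at (173), which agrees with the remaining shift. Right crop: the socket hangs above the nut.

Call:
arm_command(plan=[{"ax":0,"ay":0,"az":0,"x":-0.03,"y":0.15,"z":0.3,"fingers":15},{"ax":0,"ay":0,"az":0,"x":0,"y":0,"z":0.5,"fingers":15},{"ax":0,"ay":0,"az":0,"x":0,"y":0,"z":0.35,"fingers":15},{"ax":0,"ay":0,"az":0,"x":0,"y":0,"z":0,"fingers":15},{"ax":0,"ay":0,"az":0,"x":0,"y":0,"z":0,"fingers":15},{"ax":0,"ay":0,"az":0,"x":0,"y":0,"z":0,"fingers":15}])

```text
clock: 12.07
position: [0.5365, 0.1918, 0.1333]
orientation: [0.127, 0.992, -0.0, -0.0]
force: [1.4, -0.7, -2.8]
grip_width: 0.264
grip_force: 44.9
```

Run:
```python
from h import *
go(.5357,.1916,.125,75.45)
```

```text
turn [-0.0002 -0.0003  0.0001] shift [ 0.03  -0.017  0.334] | t 12.07 pos [0.5365 0.1918 0.1333] yaw 75.45 F [ 1.4 -0.7 -2.8] w 24.1 gf 44.9
```

Call:
arm_command(plan=[{"ax":0,"ay":0,"az":0,"x":0.02,"y":0,"z":0.1,"fingers":15},{"ax":0,"ay":0,"az":0,"x":0,"y":0,"z":0.1,"fingers":15},{"ax":0,"ay":0,"az":0,"x":0,"y":0,"z":0.1,"fingers":15},{"ax":0,"ay":0,"az":0,"x":0,"y":0,"z":0.1,"fingers":15},{"ax":0,"ay":0,"az":0,"x":0,"y":0,"z":0,"fingers":15},{"ax":0,"ay":0,"az":0,"x":0,"y":0,"z":0,"fingers":15}])

```text
clock: 12.57
position: [0.5361, 0.1921, 0.1236]
orientation: [0.127, 0.992, 0.0, 0.0]
force: [-1.8, -0.2, 1.6]
grip_width: 0.262
grip_force: 44.9
```

Call:
arm_command(plan=[{"ax":0,"ay":0,"az":0,"x":0,"y":0,"z":0.06,"fingers":15},{"ax":0,"ay":0,"az":0,"x":0,"y":0,"z":0.06,"fingers":15},{"ax":0,"ay":0,"az":0,"x":0,"y":0,"z":0,"fingers":15},{"ax":0,"ay":0,"az":0,"x":0,"y":0,"z":0,"fingers":15}])

```text
clock: 12.9
position: [0.5359, 0.192, 0.1202]
orientation: [0.127, 0.992, -0.0, -0.0]
force: [-0.9, 0.3, -3.6]
grip_width: 0.261
grip_force: 45.0
```

It has entered: the mouth is about 10 mm above the deck and the force is only the socket's weight. I continue down.

Call:
arm_command(plan=[{"ax":0,"ay":0,"az":0,"x":0,"y":0,"z":0.1,"fingers":15},{"ax":0,"ay":0,"az":0,"x":0,"y":0,"z":0.1,"fingers":15},{"ax":0,"ay":0,"az":0,"x":0,"y":0,"z":0.1,"fingers":15},{"ax":0,"ay":0,"az":0,"x":0,"y":0,"z":0,"fingers":15},{"ax":0,"ay":0,"az":0,"x":0,"y":0,"z":0,"fingers":15}])

```text
clock: 13.32
position: [0.5358, 0.1919, 0.1126]
orientation: [0.127, 0.992, -0.0, -0.0]
force: [-0.4, -0.3, -4.8]
grip_width: 0.262
grip_force: 45.0
```

Call:
arm_command(plan=[{"ax":0,"ay":0,"az":0,"x":0,"y":0,"z":0.08,"fingers":15},{"ax":0,"ay":0,"az":0,"x":0,"y":0,"z":0.04,"fingers":15},{"ax":0,"ay":0,"az":0,"x":0,"y":0,"z":0,"fingers":15},{"ax":0,"ay":0,"az":0,"x":0,"y":0,"z":0,"fingers":15}])

```text
clock: 13.65
position: [0.5359, 0.192, 0.1101]
orientation: [0.127, 0.992, -0.0, -0.0]
force: [-5.1, -2.1, 2.6]
grip_width: 0.26
grip_force: 45.0
```

Call:
arm_command(plan=[{"ax":0,"ay":0,"az":0,"x":0,"y":0,"z":0.03,"fingers":15},{"ax":0,"ay":0,"az":0,"x":0,"y":0,"z":0,"fingers":15},{"ax":0,"ay":0,"az":0,"x":0,"y":0,"z":0,"fingers":15},{"ax":0,"ay":0,"az":0,"x":0,"y":0,"z":0,"fingers":15}])

```text
clock: 13.98
position: [0.5359, 0.192, 0.1101]
orientation: [0.127, 0.992, -0.0, -0.0]
force: [-9.5, -3.0, 15.0]
grip_width: 0.262
grip_force: 45.0
```

Run:
```python
from h import *
go(.5357,.1916,.11,75.45)
grab('scene','s5.png')
```

```text
turn [-0.0003 -0.0005  0.0002] shift [ 0.005 -0.016  0.003] | t 13.98 pos [0.5359 0.192  0.1101] yaw 75.46 F [-9.5 -3.  15. ] w 23.9 gf 45.0
```

View pics/s5.png

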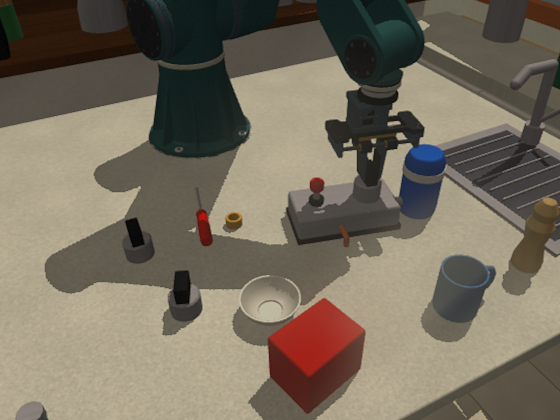

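The socket sits flush on the deck at (368,190), still gripped and pressed with about 15 N. The knob is down at (317,186), and the other two sockets, the coupling and the bowl are untouched. I hand in.

```bash
python3 -c "
from station import robot
print(robot.hand_in())"
```

```text
the job is handed in; nothing more can be done
None
```

The job is handed in after about 14 s: I pulled the relief knob to its stop, held it and let it go back down, and the first socket I tried fits and is still gripped, fully seated on the nut, with everything else left where it was.

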